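# Refill the bulk caramel bin and shut its lid

### The arm

A 6-joint arm with a two-finger parallel gripper is mounted at the origin on the work surface. World frame = base frame: x ahead of the robot, y to its left, z up, the work surface at z = 0. Lengths are in mm, angles in rad, forces in N, time in s.
With the tool pointing down it reaches from about 275 to 775 mm from the base axis. Payload 14.6 kg.
Tool frame: the origin (TCP) lies midway between the tips of the shut fingers; the grasp point (between the pads) lies 19 mm behind it (r.pinch_z is the distance from the TCP to the grasp point, in mm); z points along the fingers, y is the line along which they close (so a half turn about z gives the same grasp; the last joint's range is limited). The gripper opens to 85 mm and grips with 20 to 120 N. Pads are 22 mm wide; open, the fingers measure 114 mm over their backs; the gripper's body (76 mm by 85 mm) begins 54 mm behind the grasp point. The pads swing forward as they close: fully open they stand 13 mm farther back than shut.
Start: joints at [-1.329, 0.263, -0.048, 1.259, 0, 1.415], TCP at [202.89, -484.215, 231.278] pointing down, gripper open.
Joint ranges: [-2.65, 2.65], [-0.89, 1.7], [-1.18, 1.37], [-2.13, 2.11], [-1.35, 1.29], [-3.14, 3.14]. Speed limits (rad/s): [1.89, 1.89, 2.57, 2.79, 3.14, 3.14].

### API

Orientations are given as a unit quaternion [w, x, y, z].
In Python, from plant import r gives the robot as it stands.
- The arm moves only by the tool servo_tool, never from a script. Its arguments are lists of equal length, an entry for each row: "delta_rot": the turn, a rotation vector about the tool's x, y, z in rad, a list of three; "xyz": the shift along the tool's x, y, z in mm, a list of three; "fingers": the opening, from -1 (shut) to 1 (fully open). In form: {"delta_rot": [[ax, ay, az], ...], "xyz": [[x, y, z], ...], "fingers": [fingers, ...]}. A call has 1 to 8 rows; each row shifts and turns the commanded pose from where the row before left it, along the tool's axes as they then stand; what a row does not reach is not made up. A row lasts 1/8 s, in which the tool goes at most 62.5 mm and 10.7 degrees, less where a joint would pass 70% of its speed; a pose out of reach is approached as far as the arm can. A call with a gripper value outside its range is refused whole. The fingers move at their own pace and stop on an object; "newtons" is the grip in N (left out, the last holds). Time passes only in rows, so rows that do not move let the fingers close. It gives the time, the measured TCP pose, the force, the opening and the grip force at its end, in the units of the state.
- r.get_obs(): the state, without advancing time (a new reading comes with each control period).
- r.read_camera(name): name is "scene" or "side" or "wrist"; returns the picture (420x560x3 uint8, red, green, blue); there is no depth.
- r.camera_params(name): a dict with "fovy" (degrees; the focal length in pixels is half the picture's height over the tangent of half this angle, whatever the lens; pixels are square), "cx", "cy" (the principal point, pixels), "xyz" and "attitude" of the camera in the world. Camera axes: x right, y up, looking along -z (the intrinsics and any distortion apply to the point x, -y, -z); pixel columns grow to the right and rows downward; lengths in mm; the calibration is good to about 2 mm. A picture is of the moment at which its call begins: read the wrist's pose just before it. camera_params takes no time and is no camera call; for the wrist camera it gives the pose at the moment of the call.
- r.finish_job(): hands the job in; it is judged then, once.
The state is a dict: "t": time; "joint_positions": joint angles; "joint_vel": joint speeds; "tau": joint torques, N m; "ee_pos": TCP position; "ee_rot": TCP orientation; "wrist_force": force on the tool from outside, world axes, zero at the start; "moment": the same for the moment, N m; "finger_gap": opening from 0.0 (shut) to 1.0 (fully open); "gripper_force": force on a finger pad.
Only numpy, scipy, OpenCV 4.12 (cv2) and the standard library are available. Lean on these libraries where they do the work, as an engineer would, in place of code of your own. Each camera call takes 0.05 s, during which the arm holds its last target. There are 200 camera calls.

### The job

Carry the black-handled tray to the wooden bin and tip it from close above so that all five wrapped caramels slide off into the bin without spilling; then set the empty tray back down flat on the steel table, without dropping it. Then press the red knee of the locked lid stay to break it, and lower the lid until it is fully shut, without slamming it. Leave the cutter, the bottle and the jar where they are.

Things in the scene. Friction and masses are not known exactly. Their poses are not given: they have to be found in the camera images.
- tray: Loose open-fronted aluminium tray with a black tail handle, 197 mm long, 0.17 kg. Origin: middle of the handle, 40 mm above the tray's underside. +x runs from the handle to the open front, +z up. Handle: a bar along x, 22 mm wide (y) and 22 mm high, from x = -38 to 37 mm; pinch it across y. Pan: from x = 37 to 160 mm, 120 mm wide, walls at the rear and both sides 35 mm high.
- tray_lip (a point): Middle of the tray's open front edge, on its underside: 160 mm ahead of and 40 mm below the handle's middle; axes as the tray's. No wall here; the floor is 3 mm thick and slippery: the caramels start to slide at 15 to 25 degrees of tilt, 45 degrees clears the tray.
- caramel0: Loose wrapped caramel number 0, a brown block 45 x 28 x 22 mm with cream paper bands, about 30 g, lying on the tray. Origin: its centre; x along the 45 mm.
- caramel1: Loose wrapped caramel number 1, a brown block 45 x 28 x 22 mm with cream paper bands, about 30 g, lying on the tray. Origin: its centre; x along the 45 mm.
- caramel2: Loose wrapped caramel number 2, a brown block 45 x 28 x 22 mm with cream paper bands, about 30 g, lying on the tray. Origin: its centre; x along the 45 mm.
- caramel3: Loose wrapped caramel number 3, a brown block 45 x 28 x 22 mm with cream paper bands, about 30 g, lying on the tray. Origin: its centre; x along the 45 mm.
- caramel4: Loose wrapped caramel number 4, a brown block 45 x 28 x 22 mm with cream paper bands, about 30 g, lying on the tray. Origin: its centre; x along the 45 mm.
- bin: Fixed open wooden bin 180 mm deep (x) x 240 mm wide (y) x 100 mm high, walls and floor 12 mm thick. Its lid is hinged along the top of the far (+x) wall and stands open. Origin: the centre of its underside; -x is its front (roughly towards the robot), +z up. The lid stay is outside its +y wall.
- lid (a joint): Lid of the bin: 0 rad is open and locked, standing 80 degrees up from shut and leaning 10 degrees forward over the bin; grows as it is lowered; 1.396 rad is fully shut. The hinge is stiff: once the stay is broken the lid stays at any angle, and a few newtons at its free edge push it down. While the stay is locked it cannot be lowered. 0.28 kg.
- lid_hinge (a point): Middle of the hinge line (along the bin's y), in the mid-plane of the 10 mm thick lid, 90 mm behind (+x) the bin's centre, 105 mm above its underside. Axes turn with the lid: -x points to the free edge, +z is out of its outer (upper) face. The lid, a wooden frame with a clear panel, is 240 mm wide and reaches 185 mm from the hinge.
- lid_edge (a point): Middle of the free edge of the lid's pull (a wooden tongue 90 mm wide that stands 20 mm out of the lid's front edge), in the mid-plane of the lid, 205 mm from the hinge line. Axes as those of lid_hinge.
- stay_knee (a joint): Knee of the folding lid stay (two flat steel arms, 80 mm each). 0 rad: locked, 4 mm over centre, against its stop; grows as the knee is pressed down and to the rear (bin -z and +x) past the centre (0.1 rad); 2.55 rad: folded, lid shut. Breaking it takes a few newtons; the lid comes down with the knee.
- knee (a point): Centre of the red knuckle at the stay's knee: a lying cylinder 20 mm in diameter, 26 mm long along the bin's y, 18 mm outside the bin's +y wall; when locked 140 mm above the bin's underside and 12 mm behind (+x) its centre. One arm runs to a pivot 45 mm before the bin's centre, 85 mm up; the other to the lid's side, 85 mm from its hinge.
- cutter: Bystander: bench cutter lying flat, steel blade and dark wooden handle, 105 x 150 mm, 21 mm high. Origin: under the blade's middle.
- bottle: Bystander: yellow bottle with a black cap, 60 mm in diameter, 190 mm high, standing. Origin: centre of its underside.
- jar: Bystander: brown jar with a white lid, 84 mm in diameter, 110 mm high, standing. Origin: centre of its underside.
Things that resemble listed ones, but are neither listed nor needed, are in the scene too. What is shaped like the caramel4 but blue or green is not meant.

How it is judged:
By the outcome, as a careful person would: the job done as asked, in the order asked, and still so for the second after the job is handed in, with the robot touching nothing.
It also fails if it takes over 72 s, if anything falls off the work surface, if the arm or the gripper's body presses on something with over 40 N, if the wrist force passes 120 N, or if a joint passes its speed limit or range.

## Working session

There is one attempt and no reset: what is moved stays moved. The work goes in short steps, Python scripts to look and compute and a tool call to move; the robot and the scene stay as the last step left them, time stands still between calls to the robot, and variables do not carry over. Pictures are saved under pics/ and viewed, at most 10 in all, crops included, and the job is handed in when it is done.

Besides the shell and the picture viewer there is one more tool, called after "Emit:" as a command line: name --argument value ..., lists and objects as JSON in quotes. servo_tool: Moves the arm, as the interface text tells. Its arguments: {"type":"object","properties":{"delta_rot":{"type":"array","items":{"type":"array","items":{"type":"number"}}},"xyz":{"type":"array","items":{"type":"array","items":{"type":"number"}}},"fingers":{"type":"array","items":{"type":"number"}},"newtons":{"type":"number"}},"required":["delta_rot","xyz","fingers"]}

```bash
mkdir -p pics; ls
python3 - <<'E'
from plant import r
import cv2,json
for n in ("scene","side","wrist"):
    p=r.camera_params(n);print(n,p)
    cv2.imwrite(f"pics/{n}0.png",r.read_camera(n)[:,:,::-1])
print(r.get_obs(),r.pinch_z)
E
```

```text
pics
scene {'fovy': 54.3489458894866, 'cx': 285.7206645978929, 'cy': 207.19133997444848, 'xyz': array([1216.43031024,  520.61117676,  746.9887597 ]), 'attitude': array([0.36512146, 0.19498419, 0.43169236, 0.80144195])}
side {'fovy': 51.092249964184745, 'cx': 277.5390825934215, 'cy': 212.2078875443149, 'xyz': array([ 315.32148596, -930.69065947, 1061.09264726]), 'attitude': array([ 0.90714811,  0.39819405, -0.04909871, -0.12693747])}
wrist {'fovy': 59.79617063975406, 'cx': 279.9342989166873, 'cy': 205.0819792054032, 'xyz': array([ 276.27894738, -453.89964341,  373.31344156]), 'attitude': array([ 0.82234509, -0.12915502,  0.08650532, -0.54734301])}
{'t': 0.15, 'joint_positions': array([-1.32930720e+00,  2.63388457e-01, -4.87948655e-02,  1.25935860e+00,
        1.63043907e-05,  1.41548051e+00]), 'joint_vel': array([ 4.42934746e-04, -1.39222641e-03,  1.63217859e-03, -2.68569847e-04,
        9.13219366e-05, -7.56943195e-04]), 'tau': array([ 2.41048867e-03, -6.37822580e+01,  3.84648871e+01,  1.05725197e-02,
       -4.64123502e-05,  3.27110392e-06]), 'ee_pos': array([ 202.84260154, -484.01682307,  230.94693774]), 'ee_rot': array([-3.72800618e-04,  9.80382639e-01,  1.97103378e-01, -7.91291238e-06]), 'wrist_force': array([0.13086216, 0.15740818, 1.04780961]), 'moment': array([ 0.02074249,  0.00067445, -0.01186898]), 'gripper_force': 0.0, 'finger_gap': 0.9973320271273314} 18.700000000000003
```

View pics/scene0.png

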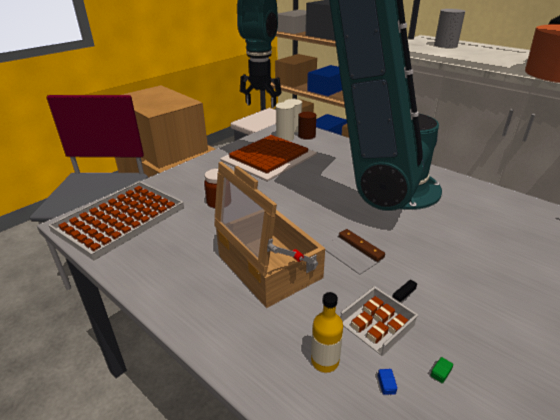

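View pics/side0.png

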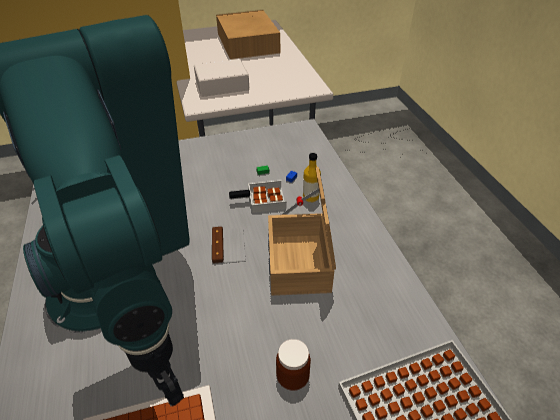

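The scene view shows the tray at (380,318) with its handle at (405,290), the bin at (268,250) and the red knee at (298,256). The side view shows the handle at (238,194), the knee at (299,201) and the bin at (300,255). Next I'll take enlarged crops to pick exact points.

Run:
```python
import cv2
a=cv2.imread("pics/scene0.png")[155:355,205:445];cv2.imwrite("pics/sc.png",cv2.resize(a,None,fx=3,fy=3,interpolation=cv2.INTER_CUBIC))
a=cv2.imread("pics/side0.png")[150:300,205:345];cv2.imwrite("pics/sd.png",cv2.resize(a,None,fx=4,fy=4,interpolation=cv2.INTER_CUBIC))
```

```text
(no output)
```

View pics/sc.png

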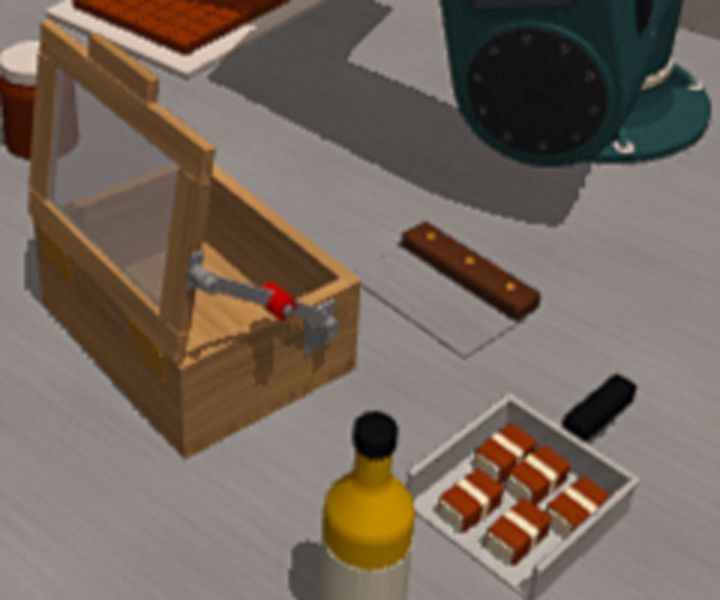

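View pics/sd.png

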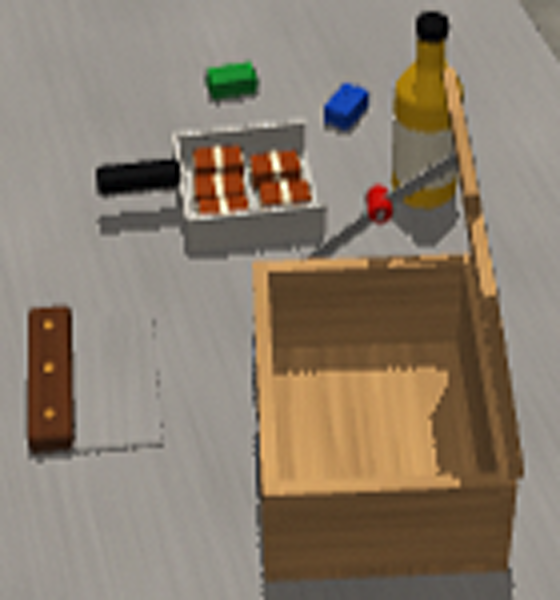

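```bash
cat > h.py <<'E'
import numpy as np
from scipy.spatial.transform import Rotation as R
from scipy.optimize import least_squares
from plant import r
def proj(n,P,p=None):
    p=p or r.camera_params(n); q=np.array(p["attitude"])
    c=R.from_quat(q[[1,2,3,0]]).inv().apply(np.atleast_2d(P)-p["xyz"])
    f=210/np.tan(np.radians(p["fovy"]/2))
    return np.c_[p["cx"]+f*c[:,0]/-c[:,2], p["cy"]-f*c[:,1]/-c[:,2]]
def world(s,P,z0):
    return R.from_euler('z',s[2]).apply(np.atleast_2d(P))+[s[0],s[1],z0]
E
cat > fit.py <<'E'
from h import *
sc=lambda u,v:(205+u/3,155+v/3); sd=lambda u,v:(205+u/4,150+v/4)
T={"scene":[((37,-60,-5),sc(510,397)),((37,60,-5),sc(636,480)),((160,60,-5),sc(533,568)),((160,-60,-5),sc(413,470)),((160,60,-40),sc(530,597)),((160,-60,-40),sc(413,492))],
"side":[((37,60,-5),sd(175,133)),((160,60,-5),sd(304,123)),((37,-60,-5),sd(183,217)),((160,-60,-5),sd(325,207)),((37,-60,-40),sd(186,253)),((160,-60,-40),sd(323,246)),((-38,0,0),sd(98,180))]}
B={"scene":[((90,120,0),sc(185,457)),((-90,120,100),sc(358,280)),((-90,120,0),sc(354,370)),((12,138,140),sc(280,301))],
"side":[((-90,-120,100),sd(262,495)),((90,-120,100),sd(513,487)),((-90,-120,0),sd(265,580)),((90,-120,0),sd(508,572)),((-90,120,100),sd(254,264)),((12,138,140),sd(379,204))]}
for nm,D,z0,g in (("tray",T,40,(450,150,0)),("bin",B,0,(550,0,0))):
  for cams in (("scene","side"),("scene",),("side",)):
    def res(s): return np.concatenate([(proj(c,world(s,[a for a,_ in D[c]],z0))-[b for _,b in D[c]]).ravel() for c in cams])
    o=least_squares(res,g,loss='soft_l1',x_scale=[100,100,1]); print(nm,cams,o.x.round(3))
    if len(cams)==2: print(res(o.x).reshape(-1,2).round(1).tolist())
E
python3 fit.py
```

```text
tray ('scene', 'side') [ 4.96569e+02  2.71358e+02 -1.49000e-01]
[[0.8, -1.5], [0.8, -0.4], [0.6, -0.3], [-1.5, -0.9], [-0.5, 0.6], [-2.6, 2.2], [-0.2, 0.3], [0.4, -0.1], [0.4, 0.6], [-0.4, -0.1], [0.1, -1.1], [0.0, -2.5], [-0.6, -0.3]]
tray ('scene',) [ 4.96550e+02  2.71819e+02 -1.49000e-01]
tray ('side',) [ 4.96559e+02  2.70188e+02 -1.55000e-01]
bin ('scene', 'side') [ 6.12692e+02 -6.67700e+01 -2.35000e-01]
[[-0.6, 0.2], [1.0, -0.6], [0.4, -1.0], [-1.2, -0.7], [-0.2, -0.3], [1.1, -0.7], [-0.1, 0.1], [-0.2, -0.2], [-0.1, -0.9], [0.3, -0.1]]
bin ('scene',) [ 6.15699e+02 -6.54880e+01 -2.21000e-01]
bin ('side',) [ 6.12133e+02 -6.78420e+01 -2.35000e-01]
```

```bash
cat >> h.py <<'E'
TR=(496.5,271,-0.152); BN=(612.7,-67,-0.235)
def rot(head,tilt):
    "tool x backwards along -heading, z down, then tilted: tilt>0 fingers point forward"
    c,s=np.cos(head),np.sin(head)
    h=np.array([c,s,0]);l=np.array([-s,c,0])
    return R.from_matrix(np.c_[-h,l,[0,0,-1]])*R.from_rotvec([0,-tilt,0])
def tcp_from_grasp(g,Rt,off=22): return np.array(g)+Rt.apply([0,0,off])
def cur():
    o=r.get_obs();q=np.array(o["ee_rot"]);return np.array(o["ee_pos"]),R.from_quat(q[[1,2,3,0]])
def plan(start,way):
    "way: (pos,R,n,ease) ; prints rounded rows (shift in the axes before each row's turn)"
    p,q=start;out=[]
    for P,Q,n,ease in way:
        p0,q0=np.array(p),q;rv=(q0.inv()*Q).as_rotvec()
        for k in range(1,n+1):
            s=k/n
            if ease: s=s*s*(3-2*s)
            tp=p0+s*(np.array(P)-p0);tq=q0*R.from_rotvec(rv*s)
            d=q.inv().apply(tp-p).round(0 if ease!=2 else 1);w=(q.inv()*tq).as_rotvec().round(2)
            p=p+q.apply(d);q=q*R.from_rotvec(w);out.append((w.tolist(),d.tolist()))
    for i in range(0,len(out),8):
        print("rot",str([w for w,_ in out[i:i+8]]).replace(" ",""));print("xyz",str([d for _,d in out[i:i+8]]).replace(" ",""))
    print("end",p.round(1),"max mm",max(np.linalg.norm(d) for _,d in out).round(),"max deg",np.degrees(max(np.linalg.norm(w) for w,_ in out)).round(1))
    return p,q
E
python3 - <<'E'
from h import *
Q=rot(TR[2],.6)
g=world(TR,[4,0,0],40)[0]
print(tcp_from_grasp(g,Q))
plan(cur(),[(tcp_from_grasp(g+[-10,0,110],Q),Q,20,1)])
E
```

```text
[512.73279089 268.51343637  21.84261647]
rot [[-0.01,-0.0,-0.02],[-0.01,-0.01,-0.05],[-0.03,-0.0,-0.08],[-0.03,-0.01,-0.11],[-0.04,-0.01,-0.13],[-0.05,-0.02,-0.15],[-0.05,-0.01,-0.16],[-0.05,-0.02,-0.18]]
xyz [[4.0,-4.0,1.0],[12.0,-12.0,2.0],[20.0,-18.0,2.0],[28.0,-21.0,3.0],[37.0,-22.0,3.0],[44.0,-19.0,1.0],[52.0,-14.0,-0.0],[57.0,-6.0,-2.0]]
rot [[-0.06,-0.01,-0.18],[-0.06,-0.02,-0.19],[-0.05,-0.01,-0.18],[-0.06,-0.02,-0.19],[-0.05,-0.02,-0.17],[-0.06,-0.01,-0.16],[-0.04,-0.01,-0.15],[-0.04,-0.01,-0.13]]
xyz [[60.0,5.0,-2.0],[58.0,16.0,-3.0],[55.0,27.0,-2.0],[48.0,36.0,-2.0],[39.0,42.0,0.0],[29.0,45.0,2.0],[19.0,45.0,3.0],[12.0,40.0,5.0]]
rot [[-0.03,-0.01,-0.11],[-0.03,-0.01,-0.08],[-0.02,-0.01,-0.05],[-0.0,0.0,-0.02]]
xyz [[4.0,35.0,5.0],[1.0,26.0,5.0],[-1.0,17.0,4.0],[-0.0,6.0,1.0]]
end [502.7 268.9 131.7] max mm 61.0 max deg 11.5
```

Emit:
servo_tool --delta_rot '[[-0.01,0,-0.02],[-0.01,-0.01,-0.05],[-0.03,0,-0.08],[-0.03,-0.01,-0.11],[-0.04,-0.01,-0.13],[-0.05,-0.02,-0.15],[-0.05,-0.01,-0.16],[-0.05,-0.02,-0.17]]' --xyz '[[4,-4,1],[12,-12,2],[20,-18,2],[28,-21,3],[37,-22,3],[44,-19,1],[52,-14,0],[57,-6,-2]]' --fingers '[1,1,1,1,1,1,1,1]' --newtons 100

```text
t: 1.15
ee_pos: [308.1, -217.5, 196.4]
ee_rot: [0.138, 0.795, 0.59, -0.012]
wrist_force: [1.3, 0.0, 0.3]
finger_gap: 1.004
gripper_force: 0.0
```

Emit:
servo_tool --delta_rot '[[-0.06,-0.01,-0.17],[-0.06,-0.02,-0.17],[-0.05,-0.01,-0.17],[-0.06,-0.02,-0.17],[-0.05,-0.02,-0.17],[-0.06,-0.01,-0.16],[-0.04,-0.01,-0.16],[-0.04,-0.01,-0.15]]' --xyz '[[60,5,-2],[58,16,-3],[55,27,-2],[48,36,-2],[39,42,0],[29,45,2],[19,45,3],[12,40,5]]' --fingers '[1,1,1,1,1,1,1,1]'

```text
t: 2.15
ee_pos: [501.4, 140.5, 158.3]
ee_rot: [0.276, 0.273, 0.921, -0.025]
wrist_force: [0.6, -0.5, -0.5]
finger_gap: 0.998
gripper_force: 0.0
```

Emit:
servo_tool --delta_rot '[[-0.03,-0.01,-0.12],[-0.03,-0.01,-0.08],[-0.02,-0.01,-0.05],[0,0,-0.02]]' --xyz '[[4,35,5],[1,26,5],[-1,17,4],[0,6,1]]' --fingers '[1,1,1,1]'

```text
t: 2.65
ee_pos: [542.6, 213.0, 150.0]
ee_rot: [0.294, 0.138, 0.945, -0.029]
wrist_force: [-0.5, 0.6, 0.1]
finger_gap: 0.998
gripper_force: 0.0
```

Run:
```python
from h import *
Q=rot(TR[2],.6)
g=world(TR,[4,0,0],40)[0]
plan(cur(),[(tcp_from_grasp(g+[-10,0,90],Q),Q,5,1)])
```

```text
rot [[-0.01,0.0,-0.01],[-0.01,0.0,-0.03],[-0.01,0.0,-0.04],[-0.02,0.0,-0.03],[-0.0,0.0,-0.01]]
xyz [[7.0,4.0,0.0],[16.0,11.0,1.0],[19.0,13.0,1.0],[16.0,11.0,1.0],[7.0,5.0,0.0]]
end [502.3 268.4 111.6] max mm 23.0 max deg 2.4
```

Emit:
servo_tool --delta_rot '[[-0.01,0,-0.01],[-0.01,0,-0.03],[-0.01,0,-0.04],[-0.02,0,-0.03],[0,0,-0.01],[0,0,0]]' --xyz '[[7,4,0],[16,11,1],[19,13,1],[16,11,1],[7,5,0],[0,0,0]]' --fingers '[1,1,1,1,1,1]'

```text
t: 3.4
ee_pos: [502.5, 268.4, 111.7]
ee_rot: [0.295, 0.074, 0.952, -0.023]
wrist_force: [0.7, 0.1, 0.6]
finger_gap: 0.997
gripper_force: 0.0
```

Run:
```python
from h import *
import cv2
p=r.camera_params("wrist");im=r.read_camera("wrist")[:,:,::-1].copy()
pts=world(TR,[(-38,11,11),(-38,-11,11),(37,11,11),(37,-11,11),(37,60,-5),(37,-60,-5),(160,60,-40),(160,-60,-40)],40)
for u,v in proj("wrist",pts,p): cv2.circle(im,(int(round(u)),int(round(v))),4,(255,0,255),1)
cv2.imwrite("pics/w1.png",im)
Q=rot(TR[2],.6)
g=world(TR,[4,0,0],40)[0]
print(cur()[0]);plan(cur(),[(tcp_from_grasp(g,Q),Q,7,1)])
```

```text
[503.00964596 268.2120466  112.10173928]
rot [[-0.0,0.0,-0.0],[-0.0,0.0,-0.0],[-0.0,0.0,-0.0],[-0.0,0.0,-0.0],[-0.0,0.0,-0.0],[-0.0,0.0,-0.0],[-0.0,0.0,-0.0]]
xyz [[2.0,0.0,4.0],[7.0,0.0,12.0],[8.0,1.0,15.0],[9.0,0.0,17.0],[9.0,0.0,16.0],[6.0,1.0,11.0],[2.0,-0.0,5.0]]
end [513.  268.7  21.8] max mm 19.0 max deg 0.0
```

View pics/w1.png

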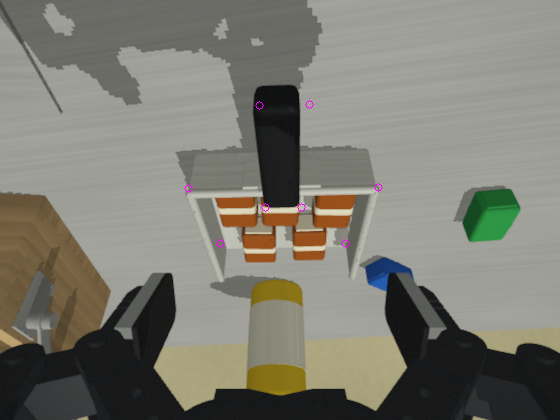

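The wrist view shows the handle tail at (277,88), the rear wall at v≈190 and the front wall ends at v≈280. Predicted points match laterally within about 7 px, but not in v. I'll check the wrist camera model next.

Run:
```python
from h import *
p=r.camera_params("wrist");P,Q=cur()
q=p["attitude"];C=R.from_quat(q[[1,2,3,0]])
print("cam in tool",Q.inv().apply(p["xyz"]-P).round(1),(Q.inv()*C).as_matrix().round(3).tolist())
P0=np.array([202.84,-484.02,230.95]);Q0=R.from_quat([9.80382639e-01,1.97103378e-01,-7.9e-06,-3.728e-4]);C0=R.from_quat([-.12915502,.08650532,-.54734301,.82234509])
print(Q0.inv().apply(np.array([276.28,-453.9,373.313])-P0),(Q0.inv()*C0).as_matrix().round(3).tolist())
print(proj("wrist",P+Q.apply([[0,0,0],[0,45,-30],[0,-45,-30],[11,45,-13],[-11,45,-13]]),p))
pts=world(TR,[(-38,11,11),(-38,-11,11),(37,60,-5),(37,-60,-5),(160,60,-5),(160,60,-40),(160,-60,-40)],40)
print(proj("wrist",pts,p).round())
print(proj("wrist",world(BN,[(-90,120,100),(90,120,100),(12,138,140)],0),p).round())
```

```text
cam in tool [ 7.83e+01 -1.00e-01 -1.42e+02] [[-0.001, 0.952, 0.308], [1.0, 0.0, 0.0], [0.0, 0.308, -0.952]]
[  79.39304723    0.49842037 -142.35296765] [[-0.001, 0.952, 0.307], [1.0, 0.001, 0.0], [0.0, 0.307, -0.952]]
[[280.47061171 275.76566645]
 [406.34812215 316.96479869]
 [154.81392314 317.03002484]
 [395.07468601 267.02550474]
 [389.9157438  315.13012333]]
[[309. 103.]
 [259. 103.]
 [379. 186.]
 [188. 187.]
 [350. 275.]
 [346. 242.]
 [220. 242.]]
[[-17. 317.]
 [ 83. 382.]
 [ 55. 415.]]
```

The front wall tops do match the prediction at (350,275), so the camera model is sound. The yaw needs a +0.035 correction, and then I'll go down and grasp.

```bash
sed -i 's/^TR=.*; BN/TR=(496.5,270.5,-0.117); BN/' h.py
python3 - <<'E'
from h import *
Q=rot(TR[2],.6)
g=world(TR,[4,0,0],40)[0]
plan(cur(),[(tcp_from_grasp(g,Q),Q,8,1)])
E
```

```text
rot [[-0.0,0.0,-0.0],[-0.0,0.0,-0.01],[-0.01,0.0,-0.0],[-0.0,0.0,-0.01],[-0.0,0.0,-0.0],[-0.01,0.0,-0.01],[-0.0,0.0,-0.0],[-0.0,0.0,-0.0]]
xyz [[2.0,0.0,3.0],[5.0,0.0,9.0],[7.0,1.0,13.0],[8.0,-0.0,15.0],[7.0,0.0,15.0],[7.0,1.0,12.0],[5.0,-0.0,9.0],[2.0,-0.0,4.0]]
end [513.  268.8  21.8] max mm 17.0 max deg 0.8
```

Emit:
servo_tool --delta_rot '[[0,0,0],[0,0,-0.01],[-0.01,0,0],[0,0,-0.01],[0,0,0],[-0.01,0,-0.01],[0,0,0],[0,0,0]]' --xyz '[[2,0,3],[5,0,9],[7,1,13],[8,0,15],[7,0,15],[7,1,12],[5,0,9],[2,0,4]]' --fingers '[1,1,1,1,1,1,1,1]'

```text
t: 4.45
ee_pos: [512.7, 268.3, 20.8]
ee_rot: [0.295, 0.057, 0.954, -0.018]
wrist_force: [0.4, 0.3, 0.2]
finger_gap: 0.998
gripper_force: 0.0
```

Emit:
servo_tool --delta_rot '[[0,0,0],[0,0,0],[0,0,0],[0,0,0],[0,0,0],[0,0,0]]' --xyz '[[0,0,0],[0,0,0],[0,0,0],[0,0,0],[0,0,0],[0,0,0]]' --fingers '[-0.2,-0.3,-0.4,-0.6,-0.8,-1]' --newtons 80

```text
t: 5.2
ee_pos: [513.1, 268.7, 22.2]
ee_rot: [0.296, 0.057, 0.953, -0.018]
wrist_force: [-2.8, -0.8, 6.3]
finger_gap: 0.247
gripper_force: 77.7
```

```bash
cat >> h.py <<'E'
def tool_tray(o,yaw,ph):
    Rt=R.from_euler('z',yaw)*R.from_euler('y',ph); Q=rot(yaw,.6-ph)
    return np.array(o)+Rt.apply([4,0,0])+Q.apply([0,0,22]),Q
def tool_lip(lip,yaw,ph):
    Rt=R.from_euler('z',yaw)*R.from_euler('y',ph)
    return tool_tray(lip-Rt.apply([160,0,-40]),yaw,ph)
E
python3 - <<'E'
from h import *
A=tool_tray((485,268,240),-.117,-.1)
B=tool_lip(world(BN,[-30,0,170],0)[0],-.235,-.1)
print(A[0],B[0])
plan(cur(),[(*A,10,1),(*B,14,1)])
E
```

```text
[503.02870057 265.88096404 223.57280555] [442.46992527 -26.24288503 177.39962549]
rot [[-0.0,-0.0,-0.0],[-0.0,-0.01,-0.0],[-0.0,-0.01,-0.0],[-0.0,-0.01,-0.0],[-0.0,-0.02,-0.0],[-0.0,-0.01,-0.0],[-0.0,-0.02,-0.0],[-0.0,-0.01,-0.0]]
xyz [[-3.0,-0.0,-5.0],[-8.0,-0.0,-13.0],[-12.0,-1.0,-19.0],[-15.0,-0.0,-23.0],[-16.0,-1.0,-25.0],[-17.0,-1.0,-24.0],[-16.0,-0.0,-23.0],[-14.0,-0.0,-18.0]]
rot [[-0.0,-0.01,-0.0],[-0.0,0.0,-0.0],[0.0,0.0,0.0],[0.0,0.0,0.0],[0.01,0.0,0.01],[0.0,0.0,0.01],[0.01,0.0,0.01],[0.01,0.0,0.0]]
xyz [[-9.0,-1.0,-12.0],[-3.0,0.0,-5.0],[1.0,-4.0,0.0],[2.0,-12.0,1.0],[3.0,-19.0,1.0],[3.0,-24.0,2.0],[4.0,-28.0,2.0],[4.0,-30.0,3.0]]
rot [[0.01,0.0,0.01],[0.01,0.0,0.01],[0.0,0.0,0.01],[0.01,0.0,0.01],[0.01,0.0,0.01],[0.0,0.0,0.0],[0.0,0.0,0.01],[0.0,0.0,-0.0]]
xyz [[5.0,-32.0,3.0],[4.0,-32.0,3.0],[3.0,-30.0,3.0],[3.0,-28.0,4.0],[2.0,-24.0,3.0],[2.0,-18.0,2.0],[1.0,-13.0,2.0],[0.0,-4.0,0.0]]
end [442.3 -26.3 177.7] max mm 33.0 max deg 1.1
```

Emit:
servo_tool --delta_rot '[[0,0,0],[0,-0.01,0],[0,-0.01,0],[0,-0.01,0],[0,-0.02,0],[0,-0.01,0],[0,-0.02,0],[0,-0.01,0]]' --xyz '[[-3,0,-5],[-8,0,-13],[-12,-1,-19],[-15,0,-23],[-16,-1,-25],[-17,-1,-24],[-16,0,-23],[-14,0,-18]]' --fingers '[-1,-1,-1,-1,-1,-1,-1,-1]'

```text
t: 6.2
ee_pos: [503.8, 266.5, 204.3]
ee_rot: [0.339, 0.056, 0.939, -0.02]
wrist_force: [-0.6, 0.8, -3.6]
finger_gap: 0.249
gripper_force: 78.3
```

Run:
```python
from h import *
import cv2
a=r.read_camera("side")[100:300,180:380];b=r.read_camera("wrist")
cv2.imwrite("pics/c1.png",np.hstack([cv2.resize(a,(400,400)),cv2.resize(b,(400,400))])[:,:,::-1])
```

```text
(no output)
```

View pics/c1.png

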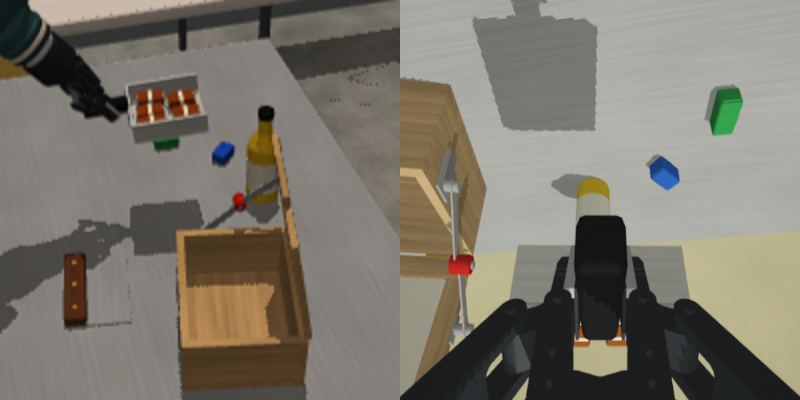

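The side view (left half) shows the tray held, slightly nose-up at about (168,105), with the caramels aboard. In the wrist view the handle is firm between the pads at (600,270). I'll continue the carry.

Emit:
servo_tool --delta_rot '[[0,-0.01,0],[0,0,0],[0,0,0],[0,0,0],[0.01,0,0.01],[0,0,0.01],[0.01,0,0.01],[0.01,0,0]]' --xyz '[[-9,-1,-12],[-3,0,-5],[1,-4,0],[2,-12,1],[3,-19,1],[3,-24,2],[4,-28,2],[4,-30,3]]' --fingers '[-1,-1,-1,-1,-1,-1,-1,-1]'

```text
t: 7.3
ee_pos: [478.6, 149.1, 204.4]
ee_rot: [0.342, 0.076, 0.936, -0.03]
wrist_force: [-0.1, -0.2, -3.2]
finger_gap: 0.247
gripper_force: 78.5
```

Emit:
servo_tool --delta_rot '[[0.01,0,0.01],[0.01,0,0.01],[0,0,0.01],[0.01,0,0.01],[0.01,0,0.01],[0,0,0],[0,0,0.01],[0,0,0]]' --xyz '[[5,-32,3],[4,-32,3],[3,-30,3],[3,-28,4],[2,-24,3],[2,-18,2],[1,-13,2],[0,-4,0]]' --fingers '[-1,-1,-1,-1,-1,-1,-1,-1]'

```text
t: 8.3
ee_pos: [441.2, -27.5, 176.7]
ee_rot: [0.341, 0.112, 0.933, -0.038]
wrist_force: [-0.1, 0.4, -3.6]
finger_gap: 0.249
gripper_force: 78.5
```

Run:
```python
from h import *
L=lambda x,z:world(BN,[x,0,z],0)[0]
print(cur()[0],r.get_obs()["joint_positions"].round(2),rot(-.235,.7).as_matrix()[:,2],cur()[1].as_matrix()[:,2].round(3))
w=[(*tool_lip(L(-30,140),-.235,.0),3,1)]
import math
N=14
for k in range(1,N+1):
    w.append((*tool_lip(L(-30-10*k/N,140-20*min(1,k/5)),-.235,.9*k/N),1,0))
plan(cur(),w)
```

```text
[441.17230776 -27.50694186 176.72094337] [-0.26 -0.24 -1.02  0.09  0.02 -0.01] [ 0.62651094 -0.15000157 -0.76484219] [ 0.628 -0.148 -0.764]
rot [[0.0,0.03,-0.0],[0.0,0.04,-0.0],[0.0,0.03,-0.0],[0.0,0.06,-0.0],[0.0,0.07,-0.0],[0.0,0.06,-0.0],[0.0,0.07,-0.0],[0.0,0.06,-0.0]]
xyz [[2.0,0.0,3.0],[4.0,1.0,7.0],[1.0,0.0,3.0],[-3.0,0.0,-4.0],[-4.0,1.0,-3.0],[-5.0,-0.0,-3.0],[-4.0,-0.0,-4.0],[-4.0,-0.0,-3.0]]
rot [[0.0,0.07,-0.0],[0.0,0.06,-0.0],[0.0,0.06,-0.0],[0.0,0.07,-0.0],[0.0,0.06,-0.0],[0.0,0.07,-0.0],[0.0,0.06,-0.0],[0.0,0.07,-0.0]]
xyz [[-6.0,-0.0,-7.0],[-6.0,-0.0,-6.0],[-6.0,-0.0,-7.0],[-6.0,-0.0,-7.0],[-6.0,-0.0,-6.0],[-6.0,-0.0,-7.0],[-6.0,-0.0,-7.0],[-6.0,-0.0,-6.0]]
rot [[0.0,0.06,-0.0]]
xyz [[-5.0,-0.0,-6.0]]
end [503.2 -40.7 245.7] max mm 9.0 max deg 4.0
```

Emit:
servo_tool --delta_rot '[[0,0.03,0],[0,0.04,0],[0,0.03,0],[0,0.06,0],[0,0.07,0],[0,0.06,0],[0,0.07,0],[0,0.06,0]]' --xyz '[[2,0,3],[4,1,7],[1,0,3],[-3,0,-4],[-4,1,-3],[-5,0,-3],[-4,0,-4],[-4,0,-3]]' --fingers '[-1,-1,-1,-1,-1,-1,-1,-1]'

```text
t: 9.3
ee_pos: [455.3, -27.3, 186.8]
ee_rot: [0.138, 0.116, 0.984, -0.014]
wrist_force: [-0.0, -0.3, -2.7]
finger_gap: 0.248
gripper_force: 78.5
```

Emit:
servo_tool --delta_rot '[[0,0.07,0],[0,0.06,0],[0,0.06,0],[0,0.07,0],[0,0.06,0],[0,0.07,0],[0,0.06,0],[0,0.07,0]]' --xyz '[[-6,0,-7],[-6,0,-6],[-6,0,-7],[-6,0,-7],[-6,0,-6],[-6,0,-7],[-6,0,-7],[-6,0,-6]]' --fingers '[-1,-1,-1,-1,-1,-1,-1,-1]'

```text
t: 10.3
ee_pos: [498.9, -37.9, 241.7]
ee_rot: [-0.119, 0.115, 0.986, 0.016]
wrist_force: [0.9, -0.0, -2.0]
finger_gap: 0.244
gripper_force: 78.6
```

Emit:
servo_tool --delta_rot '[[0,0.05,0],[0,0,0],[0,0,0],[0,0,0]]' --xyz '[[-5,0,-6],[0,0,0],[0,0,0],[0,0,0]]' --fingers '[-1,-1,-1,-1]'

```text
t: 10.8
ee_pos: [503.9, -39.2, 246.6]
ee_rot: [-0.142, 0.115, 0.983, 0.019]
wrist_force: [0.1, -0.2, -0.8]
finger_gap: 0.243
gripper_force: 78.7
```

Run:
```python
from h import *
import cv2
a=r.read_camera("side")[160:310,230:380];b=r.read_camera("scene")[130:330,190:390]
cv2.imwrite("pics/c2.png",np.hstack([cv2.resize(a,(400,400)),cv2.resize(b,(400,400))])[:,:,::-1])
print(r.get_obs()["joint_positions"].round(2))
```

```text
[-0.24  0.44  0.22  1.64  0.   -0.01]
```

View pics/c2.png

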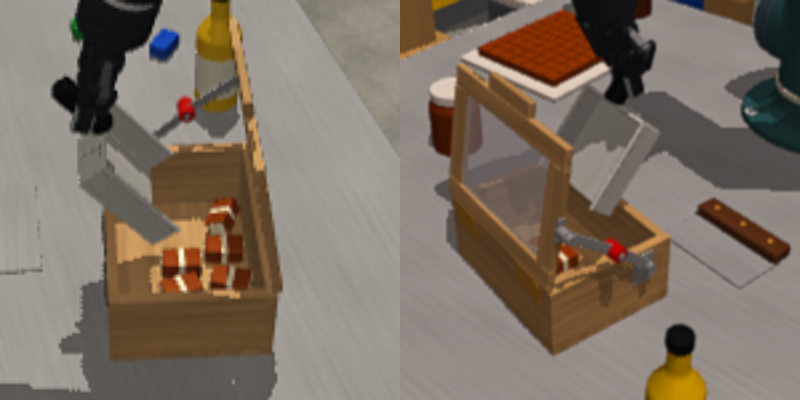

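The side view shows all five caramels in the bin around (205,255). The tray is empty and tipped, and in the scene view it is clear of the lid. I'll take the tray back to its original spot.

Run:
```python
from h import *
L=lambda x,z:world(BN,[x,0,z],0)[0]
w=[]
for k in range(1,7):
    w.append((*tool_lip(L(-40+8*k/6,120+50*k/6),-.235,.85*(1-k/6)),1,0))
w.append((*tool_tray((490,268,220),-.117,0),11,1))
w.append((*tool_tray((496,270,43),-.117,0),11,1))
plan(cur(),w)
```

```text
rot [[0.0,-0.18,0.0],[0.0,-0.14,0.0],[0.0,-0.14,0.0],[0.0,-0.14,0.0],[0.0,-0.15,-0.0],[0.0,-0.14,-0.0],[-0.0,0.0,-0.0],[-0.01,0.0,-0.01]]
xyz [[18.0,-2.0,14.0],[12.0,0.0,8.0],[12.0,0.0,7.0],[10.0,0.0,8.0],[9.0,0.0,9.0],[8.0,0.0,9.0],[-0.0,7.0,-0.0],[-0.0,19.0,-1.0]]
rot [[-0.0,0.0,-0.01],[-0.01,0.0,-0.01],[-0.01,0.0,-0.01],[-0.01,0.0,-0.02],[-0.0,0.0,-0.01],[-0.01,0.0,-0.01],[-0.01,0.0,-0.01],[-0.0,0.0,-0.01]]
xyz [[-0.0,29.0,-1.0],[-1.0,35.0,-0.0],[-1.0,39.0,-1.0],[-2.0,41.0,-0.0],[-3.0,39.0,0.0],[-2.0,36.0,0.0],[-3.0,28.0,1.0],[-1.0,19.0,0.0]]
rot [[-0.0,0.0,0.0],[-0.0,0.0,0.0],[-0.0,0.0,0.0],[-0.0,0.0,0.0],[-0.0,0.0,0.0],[-0.0,0.0,0.0],[-0.0,0.0,0.0],[-0.0,0.0,0.0]]
xyz [[-1.0,7.0,1.0],[2.0,0.0,3.0],[6.0,0.0,10.0],[9.0,1.0,14.0],[12.0,-0.0,18.0],[12.0,0.0,19.0],[13.0,1.0,20.0],[13.0,0.0,20.0]]
rot [[-0.0,0.0,0.0],[-0.0,0.0,0.0],[-0.0,0.0,0.0],[-0.0,0.0,0.0]]
xyz [[11.0,1.0,17.0],[9.0,-0.0,15.0],[6.0,0.0,9.0],[3.0,0.0,4.0]]
end [512.2 267.9  24.3] max mm 41.0 max deg 10.3
```

Emit:
servo_tool --delta_rot '[[0,-0.18,0],[0,-0.14,0],[0,-0.14,0],[0,-0.14,0],[0,-0.15,0],[0,-0.14,0],[0,0,0],[-0.01,0,-0.01]]' --xyz '[[18,-2,14],[12,0,8],[12,0,7],[10,0,8],[9,0,9],[8,0,9],[0,7,0],[0,19,-1]]' --fingers '[-1,-1,-1,-1,-1,-1,-1,-1]'

```text
t: 11.9
ee_pos: [449.2, -1.2, 194.8]
ee_rot: [0.287, 0.107, 0.952, -0.028]
wrist_force: [0.1, 0.1, -0.3]
finger_gap: 0.248
gripper_force: 78.7
```

Emit:
servo_tool --delta_rot '[[0,0,-0.01],[-0.01,0,-0.01],[-0.01,0,-0.01],[-0.01,0,-0.02],[0,0,-0.01],[-0.01,0,-0.01],[-0.01,0,-0.01],[0,0,-0.01]]' --xyz '[[0,29,-1],[-1,35,0],[-1,39,-1],[-2,41,0],[-3,39,0],[-2,36,0],[-3,28,1],[-1,19,0]]' --fingers '[-1,-1,-1,-1,-1,-1,-1,-1]'

```text
t: 12.9
ee_pos: [507.0, 260.7, 203.8]
ee_rot: [0.288, 0.056, 0.956, -0.017]
wrist_force: [0.7, 0.1, -1.6]
finger_gap: 0.245
gripper_force: 78.7
```

Emit:
servo_tool --delta_rot '[[0,0,0],[0,0,0],[0,0,0],[0,0,0],[0,0,0],[0,0,0],[0,0,0]]' --xyz '[[-1,7,1],[2,0,3],[6,0,10],[9,1,14],[12,0,18],[12,0,19],[13,1,20]]' --fingers '[-1,-1,-1,-1,-1,-1,-1]'

```text
t: 13.78
ee_pos: [509.6, 266.4, 101.7]
ee_rot: [0.288, 0.057, 0.956, -0.018]
wrist_force: [0.9, -0.6, -1.2]
finger_gap: 0.245
gripper_force: 78.7
```

Run:
```python
from h import *
w=[(*tool_tray((496,270,52),-.117,0),6,1),(*tool_tray((496,270,40),-.117,0),6,2)]
print(cur()[0],cur()[1].as_matrix()[:,2], rot(-.117,.6).as_matrix()[:,2]);plan(cur(),w)
```

```text
[509.64369486 266.39811906 101.71272196] [ 0.54921207 -0.06613049 -0.83306234] [ 0.56078218 -0.06591255 -0.82533561]
rot [[-0.0,-0.0,-0.0],[-0.0,-0.0,-0.0],[-0.0,-0.01,-0.0],[-0.0,-0.0,-0.0],[-0.0,-0.0,-0.0],[-0.0,-0.0,-0.0],[-0.0,-0.0,-0.0],[-0.0,-0.0,-0.0]]
xyz [[3.0,0.0,4.0],[6.0,1.0,11.0],[9.0,0.0,14.0],[8.0,1.0,14.0],[7.0,-0.0,10.0],[3.0,0.0,5.0],[0.5,0.0,0.7],[1.2,0.0,1.8]]
rot [[-0.0,-0.0,-0.0],[-0.0,-0.0,-0.0],[-0.0,-0.0,-0.0],[-0.0,-0.0,-0.0]]
xyz [[1.6,0.0,2.3],[1.5,0.0,2.3],[1.2,0.1,1.8],[0.5,-0.0,0.7]]
end [512.3 268.1  21.9] max mm 17.0 max deg 0.6
```

Emit:
servo_tool --delta_rot '[[0,0,0],[0,0,0],[0,-0.01,0],[0,0,0],[0,0,0],[0,0,0],[0,0,0],[0,0,0]]' --xyz '[[3,0,4],[6,1,11],[9,0,14],[8,1,14],[7,0,10],[3,0,5],[0.5,0,0.7],[1.2,0,1.8]]' --fingers '[-1,-1,-1,-1,-1,-1,-1,-1]'

```text
t: 14.78
ee_pos: [513.0, 269.2, 32.3]
ee_rot: [0.294, 0.056, 0.954, -0.017]
wrist_force: [0.6, 0.5, -1.7]
finger_gap: 0.247
gripper_force: 78.6
```

Emit:
servo_tool --delta_rot '[[0,0,0],[0,0,0],[0,0,0],[0,0,0],[0,0,0]]' --xyz '[[1.6,0,2.3],[1.5,0,2.3],[1,0,1.5],[0,0,0],[0,0,0]]' --fingers '[-1,-1,-1,-1,-1]'

```text
t: 15.4
ee_pos: [512.7, 269.1, 24.4]
ee_rot: [0.293, 0.056, 0.954, -0.017]
wrist_force: [0.1, -0.0, -2.1]
finger_gap: 0.246
gripper_force: 78.6
```

Emit:
servo_tool --delta_rot '[[0,0,0],[0,0,0],[0,0,0],[0,0,0],[0,0,0]]' --xyz '[[0.5,0,0.8],[0.5,0,0.8],[0.5,0,0.8],[0,0,0],[0,0,0]]' --fingers '[-1,-1,-1,-1,-1]'

```text
t: 16.02
ee_pos: [513.2, 269.2, 22.1]
ee_rot: [0.294, 0.056, 0.954, -0.017]
wrist_force: [-4.8, -0.6, 8.5]
finger_gap: 0.245
gripper_force: 80.3
```

Contact at 8.5 N. I'll open the fingers gently.

Emit:
servo_tool --delta_rot '[[0,0,0],[0,0,0],[0,0,0],[0,0,0],[0,0,0],[0,0,0]]' --xyz '[[0,0,0],[0,0,0],[0,0,0],[0,0,0],[0,0,0],[0,0,0]]' --fingers '[-0.4,-0.3,0,0.4,0.8,1]'

```text
t: 16.77
ee_pos: [512.8, 269.1, 21.4]
ee_rot: [0.293, 0.056, 0.954, -0.018]
wrist_force: [0.0, -0.4, -0.3]
finger_gap: 0.997
gripper_force: 0.0
```

Run:
```python
from h import *
o=r.get_obs();print(o["finger_gap"],o["wrist_force"])
p,q=cur()
# knee locked, pivots; world
print("knee",world(BN,[12,138,140],0),"az",np.arctan2(*world(BN,[12,138,140],0)[0][[1,0]]))
print("hinge",world(BN,[90,0,105],0))
for th in (0,.2,.5,.8,1.1,1.396):
    a=np.radians(80)-th; print(th,"edge bin",(90-205*np.cos(a)).round(),(105+205*np.sin(a)).round())
# stay geometry: lid pivot at 85mm along lid, arms 80
A=np.array([-45,85.])
for th in (0,.05,.1,.2,.3,.5,.8,1.1,1.396):
    a=np.radians(80)-th;Lp=np.array([90-85*np.cos(a),105+85*np.sin(a)])
    d=Lp-A;D=np.linalg.norm(d);m=(A+Lp)/2;h=np.sqrt(max(0,6400-D*D/4));n=np.array([d[1],-d[0]])/D
    print(th,"lidpivot",Lp.round(),"D",D.round(1),"knee(rear/down)",(m+n*h).round(1))
```

```text
0.9973620846147218 [ 0.0321395  -0.44069866 -0.28968633]
knee [[656.5025041   64.41286328 140.        ]] az 0.09780215081660226
hinge [[700.22629072 -87.9558687  105.        ]]
0 edge bin 54.0 307.0
0.2 edge bin 15.0 296.0
0.5 edge bin -38.0 265.0
0.8 edge bin -80.0 220.0
1.1 edge bin -106.0 165.0
1.396 edge bin -115.0 105.0
0 lidpivot [ 75. 189.] D 158.8 knee(rear/down) [ 21.5 129.4]
0.05 lidpivot [ 71. 188.] D 155.1 knee(rear/down) [ 26.1 121.7]
0.1 lidpivot [ 67. 187.] D 151.3 knee(rear/down) [ 28.5 116.7]
0.2 lidpivot [ 59. 184.] D 143.6 knee(rear/down) [ 31.3 109. ]
0.3 lidpivot [ 51. 181.] D 135.6 knee(rear/down) [ 33.  102.7]
0.5 lidpivot [ 37. 171.] D 119.0 knee(rear/down) [34.7 91.4]
0.8 lidpivot [ 20. 153.] D 93.6 knee(rear/down) [34.3 74.1]
1.1 lidpivot [  9. 130.] D 69.9 knee(rear/down) [28.  52.2]
1.396 lidpivot [  5. 105.] D 53.9 knee(rear/down) [ 8.  25.1]
```

```bash
cat >> h.py <<'E'
def bin_tcp(x,y,z,tilt,yaw=BN[2]): return world(BN,[x,y,z],0)[0],rot(yaw,tilt)
E
python3 - <<'E'
from h import *
p,q=cur();d=np.array([.655,0,-.756]);k=np.array([12,141,140])
plan((p,q),[(p+[0,0,200],q,8,1),(*bin_tcp(*(k-65*d),.7),8,1)])
E
```

```text
rot [[0.0,0.0,0.0],[0.0,0.0,0.0],[0.0,0.0,0.0],[0.0,0.0,0.0],[0.0,0.0,0.0],[0.0,0.0,0.0],[0.0,0.0,0.0],[0.0,0.0,0.0]]
xyz [[-5.0,-0.0,-7.0],[-13.0,-0.0,-19.0],[-18.0,-0.0,-26.0],[-20.0,-0.0,-31.0],[-21.0,-0.0,-30.0],[-18.0,-0.0,-27.0],[-13.0,-0.0,-18.0],[-4.0,-0.0,-7.0]]
rot [[0.0,-0.0,0.0],[0.01,-0.02,0.01],[0.01,-0.01,0.02],[0.02,-0.02,0.02],[0.01,-0.02,0.01],[0.01,-0.02,0.02],[0.01,-0.01,0.01],[0.0,-0.0,0.0]]
xyz [[-4.0,-8.0,4.0],[-9.0,-20.0,11.0],[-14.0,-28.0,16.0],[-16.0,-32.0,19.0],[-16.0,-31.0,20.0],[-15.0,-27.0,17.0],[-10.0,-19.0,13.0],[-4.0,-7.0,6.0]]
end [616.4  77.1 189. ] max mm 41.0 max deg 2.0
```

Emit:
servo_tool --delta_rot '[[0,0,0],[0,0,0],[0,0,0],[0,0,0],[0,0,0],[0,0,0],[0,0,0],[0,0,0]]' --xyz '[[-5,0,-7],[-13,0,-19],[-18,0,-26],[-20,0,-31],[-21,0,-30],[-18,0,-27],[-13,0,-18],[-4,0,-7]]' --fingers '[1,1,1,1,1,1,1,1]'

```text
t: 17.77
ee_pos: [513.1, 269.4, 222.8]
ee_rot: [0.294, 0.056, 0.954, -0.017]
wrist_force: [0.7, 0.0, -0.0]
finger_gap: 0.999
gripper_force: 0.0
```

Emit:
servo_tool --delta_rot '[[0,0,0],[0.01,-0.02,0.01],[0.01,-0.01,0.02],[0.02,-0.02,0.02],[0.01,-0.02,0.01],[0.01,-0.02,0.02],[0.01,-0.01,0.01],[0,0,0]]' --xyz '[[-4,-8,4],[-9,-20,11],[-14,-28,16],[-16,-32,19],[-16,-31,20],[-15,-27,17],[-10,-19,13],[-4,-7,6]]' --fingers '[-1,-1,-1,-1,-1,-1,-1,-1]'

```text
t: 18.77
ee_pos: [616.0, 75.6, 187.4]
ee_rot: [0.338, 0.109, 0.934, -0.041]
wrist_force: [-0.9, -0.0, -0.5]
finger_gap: 0.001
gripper_force: 0.0
```

Run:
```python
from h import *
import cv2
p=r.camera_params("wrist");im=r.read_camera("wrist")[:,:,::-1].copy();o=r.get_obs()
for u,v in proj("wrist",world(BN,[(12,125,140),(12,151,140),(-90,120,100)],0),p): cv2.circle(im,(int(u),int(v)),4,(255,0,255),1)
b=r.read_camera("side")[130:280,200:350,::-1]
cv2.imwrite("pics/w2.png",np.hstack([cv2.resize(im,(480,360)),cv2.resize(b,(320,320))[:,:] if 0 else cv2.copyMakeBorder(cv2.resize(b,(320,320)),0,40,0,0,0)]))
print(o["finger_gap"],cur()[0])
```

```text
0.00021730917988779582 [616.19290601  76.36932248 188.00086762]
```

View pics/w2.png

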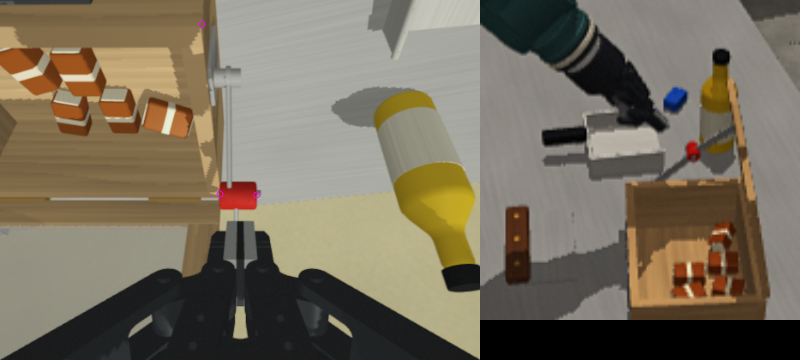

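The wrist half shows the knee at (238,195) exactly on its projected ends, with the shut fingers lined up at u≈240. The side half shows all five caramels in the bin and the tray flat. Next I'll press the knee.

Emit:
servo_tool --delta_rot '[[0,0,0],[0,0,0],[0,0,0],[0,0,0],[0,0,0],[0,0,0],[0,0,0],[0,0,0]]' --xyz '[[0,0,8],[0,0,14],[0,0,13],[0,0,9],[0,0,4],[0,0,4],[0,0,4],[0,0,4]]' --fingers '[-1,-1,-1,-1,-1,-1,-1,-1]'

```text
t: 19.88
ee_pos: [653.7, 68.3, 142.8]
ee_rot: [0.339, 0.108, 0.934, -0.04]
wrist_force: [-2.7, 1.0, 0.7]
finger_gap: -0.002
gripper_force: 1.3
```

Emit:
servo_tool --delta_rot '[[0,0,0],[0,0,0],[0,0,0],[0,0,0],[0,0,0],[0,0,0]]' --xyz '[[0,0,3],[0,0,3],[0,0,3],[0,0,3],[0,0,3],[0,0,3]]' --fingers '[-1,-1,-1,-1,-1,-1]'

```text
t: 20.62
ee_pos: [664.3, 65.6, 128.4]
ee_rot: [0.338, 0.108, 0.934, -0.04]
wrist_force: [-9.6, 3.1, 1.4]
finger_gap: -0.002
gripper_force: 3.9
```

Run:
```python
from h import *
p,q=cur();print("tip in bin",R.from_euler('z',-BN[2]).apply(p-[BN[0],BN[1],0]).round(1),r.get_obs()["wrist_force"].round(1))
import cv2
im=r.read_camera("scene");hsv=cv2.cvtColor(im,cv2.COLOR_RGB2HSV)
m=((hsv[...,0]<5)|(hsv[...,0]>174))&(hsv[...,1]>200)&(hsv[...,2]>120)
m[:, :250]=0;m[:,340:]=0;m[:220]=0;m[300:]=0
v,u=np.nonzero(m);print(len(u),u.mean(),v.mean(),proj("scene",world(BN,[(12,138,140),(21.5,138,129),(26,138,122),(28,138,117),(31,138,109)],0)).round(1).tolist())
```

```text
tip in bin [ 19.3 141.  128.4] [-9.6  3.1  1.4]
34 292.97058823529414 263.8529411764706 [[297.0, 254.6], [293.7, 259.8], [292.1, 262.9], [291.3, 264.9], [290.3, 268.0]]
```

Emit:
servo_tool --delta_rot '[[0,0,0],[0,0,0],[0,0,0],[0,0,0],[0,0,0]]' --xyz '[[1,0,3],[1,0,3],[1,0,3],[1,0,3],[1,0,3]]' --fingers '[-1,-1,-1,-1,-1]'

```text
t: 21.3
ee_pos: [668.4, 64.6, 112.6]
ee_rot: [0.337, 0.108, 0.935, -0.04]
wrist_force: [-22.0, 5.6, 5.8]
finger_gap: 0.003
gripper_force: 11.7
```

Run:
```python
from h import *
p,q=cur();print("tip in bin",R.from_euler('z',-BN[2]).apply(p-[BN[0],BN[1],0]).round(1),r.get_obs()["wrist_force"].round(1))
import cv2
im=r.read_camera("scene");hsv=cv2.cvtColor(im,cv2.COLOR_RGB2HSV)
m=((hsv[...,0]<5)|(hsv[...,0]>174))&(hsv[...,1]>200)&(hsv[...,2]>120)
m[:, :250]=0;m[:,340:]=0;m[:220]=0;m[300:]=0
v,u=np.nonzero(m);print(len(u),u.mean(),v.mean())
def lid(th,s,y,n=0):
    a=np.radians(80)-th; return [90-s*np.cos(a)+n*-np.sin(a)*-1*-1,y,105+s*np.sin(a)+n*np.cos(a)]
for th in (0,.1,.2,.3): print(th,proj("scene",world(BN,[lid(th,185,120),lid(th,185,-120),lid(th,205,0)],0)).round().tolist())
cv2.imwrite("pics/s3.png",cv2.resize(im[130:330,190:390],(600,600))[:,:,::-1])
```

```text
tip in bin [ 23.5 140.9 112.6] [-22.    5.6   5.8]
34 290.8529411764706 269.5882352941176
0 [[275.0, 203.0], [220.0, 161.0], [246.0, 172.0]]
0.1 [[282.0, 202.0], [227.0, 160.0], [254.0, 171.0]]
0.2 [[289.0, 202.0], [233.0, 160.0], [261.0, 171.0]]
0.3 [[295.0, 203.0], [239.0, 161.0], [268.0, 172.0]]
```

View pics/s3.png

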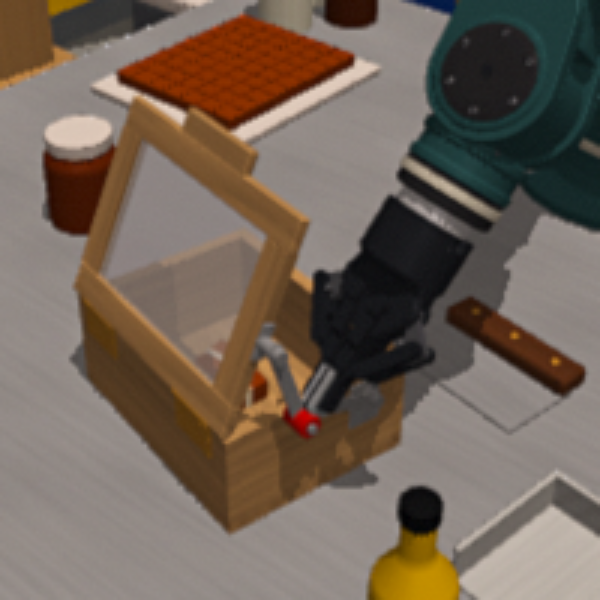

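The scene view shows the knee broken (red at (303,422) in the crop). The lid corner is at (305,230), so the lid angle is about 0.23 rad. I'll retract and go over the lid to its outer face.

Run:
```python
from h import *
plan(cur(),[(*bin_tcp(-45,141,190,.7),7,1),(*bin_tcp(-45,90,335,.3),8,1),(*bin_tcp(72,0,335,0),9,1),(*bin_tcp(72,0,275,0),5,1)])
```

```text
rot [[0.0,-0.0,0.0],[0.0,-0.0,0.0],[0.0,-0.0,0.0],[0.0,-0.01,0.0],[0.0,0.0,0.0],[0.0,0.0,0.01],[0.0,0.0,-0.0],[0.0,0.02,-0.0]]
xyz [[0.0,0.0,-6.0],[1.0,0.0,-15.0],[0.0,0.0,-20.0],[1.0,0.0,-22.0],[0.0,0.0,-20.0],[1.0,0.0,-15.0],[-0.0,0.0,-6.0],[-4.0,-2.0,-5.0]]
rot [[0.0,0.04,-0.0],[0.0,0.07,-0.0],[0.0,0.07,-0.0],[0.0,0.07,-0.0],[0.0,0.07,-0.0],[0.0,0.04,-0.0],[0.0,0.02,-0.0],[0.0,0.01,-0.0]]
xyz [[-10.0,-6.0,-12.0],[-14.0,-8.0,-19.0],[-15.0,-9.0,-22.0],[-13.0,-9.0,-24.0],[-10.0,-8.0,-21.0],[-6.0,-6.0,-15.0],[-2.0,-2.0,-6.0],[-4.0,-3.0,1.0]]
rot [[0.0,0.03,-0.0],[0.0,0.04,-0.0],[0.0,0.05,-0.0],[0.0,0.05,-0.0],[0.0,0.04,-0.0],[0.0,0.04,-0.0],[0.0,0.03,-0.0],[0.0,0.01,-0.0]]
xyz [[-10.0,-8.0,3.0],[-15.0,-12.0,4.0],[-18.0,-14.0,4.0],[-19.0,-15.0,4.0],[-19.0,-15.0,2.0],[-15.0,-12.0,1.0],[-11.0,-8.0,0.0],[-4.0,-3.0,0.0]]
rot [[0.0,0.0,-0.0],[0.0,0.0,-0.0],[0.0,0.0,-0.0],[0.0,0.0,-0.0],[0.0,0.0,-0.0]]
xyz [[0.0,-0.0,6.0],[0.0,-0.0,15.0],[0.0,-0.0,18.0],[0.0,-0.0,15.0],[0.0,-0.0,7.0]]
end [683.  -83.7 274.5] max mm 29.0 max deg 4.0
```

Emit:
servo_tool --delta_rot '[[0,0,0],[0,0,0],[0,0,0],[0,-0.01,0],[0,0,0],[0,0,0.01],[0,0,0],[0,0.02,0]]' --xyz '[[0,0,-6],[1,0,-15],[0,0,-20],[1,0,-22],[0,0,-20],[1,0,-15],[0,0,-6],[-4,-2,-5]]' --fingers '[-1,-1,-1,-1,-1,-1,-1,-1]'

```text
t: 22.35
ee_pos: [602.0, 78.5, 198.3]
ee_rot: [0.334, 0.113, 0.935, -0.038]
wrist_force: [-0.4, -0.6, -0.4]
finger_gap: 0.0
gripper_force: 0.0
```

Emit:
servo_tool --delta_rot '[[0,0.04,0],[0,0.07,0],[0,0.07,0],[0,0.07,0],[0,0.07,0],[0,0.04,0],[0,0.02,0],[0,0.01,0]]' --xyz '[[-10,-6,-12],[-14,-8,-19],[-15,-9,-22],[-13,-9,-24],[-10,-8,-21],[-6,-6,-15],[-2,-2,-6],[-4,-3,1]]' --fingers '[-1,-1,-1,-1,-1,-1,-1,-1]'

```text
t: 23.35
ee_pos: [595.4, 26.8, 337.5]
ee_rot: [0.147, 0.118, 0.982, -0.015]
wrist_force: [1.1, -0.0, -0.0]
finger_gap: 0.005
gripper_force: 0.0
```

Emit:
servo_tool --delta_rot '[[0,0.03,0],[0,0.04,0],[0,0.05,0],[0,0.05,0],[0,0.04,0],[0,0.04,0],[0,0.03,0],[0,0.01,0]]' --xyz '[[-10,-8,3],[-15,-12,4],[-18,-14,4],[-19,-15,4],[-19,-15,2],[-15,-12,1],[-11,-8,0],[-4,-3,0]]' --fingers '[-1,-1,-1,-1,-1,-1,-1,-1]'

```text
t: 24.35
ee_pos: [684.9, -85.1, 336.2]
ee_rot: [0.002, 0.119, 0.993, 0.002]
wrist_force: [0.1, 0.5, -0.0]
finger_gap: 0.001
gripper_force: 0.0
```

```bash
cat >> h.py <<'E'
def tobin(p): return R.from_euler('z',-BN[2]).apply(np.array(p)-[BN[0],BN[1],0])
E
python3 - <<'E'
from h import *
import cv2
p,q=cur();print("tip in bin",tobin(p).round(1),q.as_matrix()[:,2].round(2),r.get_obs()["wrist_force"].round(1),r.get_obs()["joint_positions"].round(2))
# lid angle estimate from scene: show projections, small crop only measured by edges
im=r.read_camera("scene");cv2.imwrite("pics/s4.png",im[:,:,::-1])
plan((p,q),[(*bin_tcp(72,0,275,0),5,1)])
E
```

```text
tip in bin [ 74.4  -0.8 336.2] [ 0.01  0.   -1.  ] [ 0.1  0.5 -0. ] [-0.24  0.61  0.81  1.77  0.   -0.  ]
rot [[0.0,0.0,-0.0],[0.0,0.0,-0.0],[0.0,0.0,-0.0],[0.0,0.0,-0.0],[0.0,0.0,-0.0]]
xyz [[0.0,0.0,6.0],[1.0,0.0,16.0],[1.0,0.0,18.0],[0.0,0.0,15.0],[1.0,1.0,6.0]]
end [682.5 -83.3 275.2] max mm 18.0 max deg 0.0
```

Emit:
servo_tool --delta_rot '[[0,0,0],[0,0,0],[0,0,0],[0,0,0],[0,0,0]]' --xyz '[[0,0,6],[1,0,16],[1,0,18],[0,0,15],[1,1,6]]' --fingers '[-1,-1,-1,-1,-1]'

```text
t: 25.02
ee_pos: [681.1, -81.9, 276.1]
ee_rot: [0.003, 0.119, 0.993, 0.002]
wrist_force: [0.3, -0.4, 0.4]
finger_gap: -0.002
gripper_force: 0.0
```

Run:
```python
from h import *
def P(th,s=178):
    a=np.radians(80)-th; return bin_tcp(90-s*np.cos(a)+5*np.sin(a)+11,0,105+s*np.sin(a)+5*np.cos(a),0)
print(cur()[0])
w=[(*P(.1),3,0)]+[(*P(t),1,0) for t in np.linspace(.15,1.25,23)]+[(*P(t),1,0) for t in np.linspace(1.27,1.41,6)]
plan(cur(),w)
```

```text
[681.05839228 -81.91079908 276.12259779]
rot [[0.0,0.0,-0.0],[0.0,0.0,-0.0],[0.0,0.01,-0.0],[0.0,-0.0,-0.0],[0.0,-0.0,-0.0],[0.0,-0.0,-0.0],[0.0,-0.0,-0.0],[0.0,-0.0,-0.0]]
xyz [[4.0,-0.0,-1.0],[4.0,-1.0,-0.0],[4.0,-0.0,-1.0],[9.0,-0.0,3.0],[8.0,-1.0,3.0],[9.0,0.0,3.0],[8.0,0.0,4.0],[8.0,0.0,4.0]]
rot [[0.0,-0.0,-0.0],[0.0,-0.0,-0.0],[0.0,-0.0,-0.0],[0.0,-0.0,-0.0],[0.0,-0.0,-0.0],[0.0,-0.0,-0.0],[0.0,-0.0,-0.0],[0.0,-0.0,-0.0]]
xyz [[7.0,0.0,4.0],[8.0,0.0,5.0],[7.0,0.0,5.0],[7.0,0.0,6.0],[7.0,0.0,6.0],[6.0,0.0,6.0],[6.0,-0.0,6.0],[6.0,-0.0,7.0]]
rot [[0.0,-0.0,-0.0],[0.0,-0.0,-0.0],[0.0,-0.0,-0.0],[0.0,-0.0,-0.0],[0.0,-0.0,-0.0],[0.0,-0.0,-0.0],[0.0,-0.0,-0.0],[0.0,-0.0,-0.0]]
xyz [[5.0,-0.0,7.0],[5.0,-0.0,8.0],[5.0,-0.0,7.0],[4.0,-0.0,8.0],[4.0,-0.0,8.0],[3.0,-0.0,8.0],[3.0,-0.0,9.0],[3.0,-0.0,8.0]]
rot [[0.0,-0.0,-0.0],[0.0,-0.0,-0.0],[0.0,-0.0,-0.0],[0.0,-0.0,-0.0],[0.0,-0.0,-0.0],[0.0,-0.0,-0.0],[0.0,-0.0,-0.0],[0.0,-0.0,-0.0]]
xyz [[2.0,-1.0,9.0],[2.0,0.0,9.0],[0.0,0.0,3.0],[1.0,0.0,5.0],[0.0,0.0,5.0],[1.0,0.0,5.0],[0.0,0.0,5.0],[0.0,0.0,5.0]]
end [538.  -49.4 107.6] max mm 9.0 max deg 0.6
```

Emit:
servo_tool --delta_rot '[[0,0,0],[0,0,0],[0,0.01,0],[0,0,0],[0,0,0],[0,0,0],[0,0,0],[0,0,0]]' --xyz '[[4,0,-1],[4,-1,0],[4,0,-1],[9,0,3],[8,-1,3],[9,0,3],[8,0,4],[8,0,4]]' --fingers '[-1,-1,-1,-1,-1,-1,-1,-1]'

```text
t: 26.02
ee_pos: [628.8, -71.6, 262.4]
ee_rot: [-0.001, 0.119, 0.993, 0.002]
wrist_force: [2.0, -1.4, 2.6]
finger_gap: 0.002
gripper_force: 1.2
```

Emit:
servo_tool --delta_rot '[[0,0,0],[0,0,0],[0,0,0],[0,0,0],[0,0,0],[0,0,0],[0,0,0],[0,0,0]]' --xyz '[[7,0,4],[8,0,5],[7,0,5],[7,0,6],[7,0,6],[6,0,6],[6,0,6],[6,0,7]]' --fingers '[-1,-1,-1,-1,-1,-1,-1,-1]'

```text
t: 27.02
ee_pos: [575.9, -58.4, 216.8]
ee_rot: [-0.001, 0.119, 0.993, 0.002]
wrist_force: [2.3, -1.1, 1.0]
finger_gap: -0.002
gripper_force: 0.8
```

Run:
```python
from h import *
import cv2
p,q=cur();print("tip in bin",tobin(p).round(1),r.get_obs()["wrist_force"].round(1))
im=r.read_camera("scene");cv2.imwrite("pics/s5.png",cv2.resize(im[130:330,190:390],(600,600))[:,:,::-1])
```

```text
tip in bin [-3.780e+01 -2.000e-01  2.168e+02] [ 2.3 -1.1  1. ]
```

Emit:
servo_tool --delta_rot '[[0,0,0],[0,0,0],[0,0,0],[0,0,0],[0,0,0],[0,0,0],[0,0,0],[0,0,0]]' --xyz '[[5,0,7],[5,0,8],[5,0,7],[4,0,8],[4,0,8],[3,0,8],[3,0,9],[3,0,8]]' --fingers '[-1,-1,-1,-1,-1,-1,-1,-1]'

```text
t: 28.08
ee_pos: [544.9, -50.5, 153.7]
ee_rot: [-0.001, 0.119, 0.993, 0.002]
wrist_force: [1.7, -0.8, 1.0]
finger_gap: -0.005
gripper_force: 0.5
```

Emit:
servo_tool --delta_rot '[[0,0,0],[0,0,0],[0,0,0],[0,0,0],[0,0,0],[0,0,0],[0,0,0]]' --xyz '[[2,0,8],[2,0,7],[0,0,5],[1,0,4],[0,0,4],[0,0,4],[0,0,3]]' --fingers '[-1,-1,-1,-1,-1,-1,-1]'

```text
t: 28.95
ee_pos: [540.0, -49.2, 119.1]
ee_rot: [-0.001, 0.119, 0.993, 0.002]
wrist_force: [-0.2, -0.7, 0.8]
finger_gap: 0.0
gripper_force: 0.4
```

Emit:
servo_tool --delta_rot '[[0,0,0],[0,0,0],[0,0,0],[0,0,0],[0,0,0],[0,0,0]]' --xyz '[[0,0,2],[0,0,2],[0,0,2],[0,0,2],[0,0,1],[0,0,0]]' --fingers '[-1,-1,-1,-1,-1,-1]'

```text
t: 29.7
ee_pos: [540.1, -49.1, 110.3]
ee_rot: [-0.001, 0.119, 0.993, 0.002]
wrist_force: [0.6, -0.2, 0.1]
finger_gap: -0.002
gripper_force: 0.0
```

Emit:
servo_tool --delta_rot '[[0,0,0],[0,0,0],[0,0,0],[0,0,0],[0,0,0]]' --xyz '[[0,0,1],[0,0,1],[0,0,1],[0,0,0],[0,0,0]]' --fingers '[-1,-1,-1,-1,-1]'

```text
t: 30.32
ee_pos: [540.3, -49.2, 109.7]
ee_rot: [-0.0, 0.119, 0.993, 0.002]
wrist_force: [-13.0, 2.5, 38.0]
finger_gap: 0.002
gripper_force: 18.5
```

Firm stop at z ≈ 110, exactly the height of the shut lid's top. I'll back off upward and check.

Emit:
servo_tool --delta_rot '[[0,0,0],[0,0,0],[0,0,0],[0,0,0],[0,0,0],[0,0,0],[0,0,0],[0,0,0]]' --xyz '[[0,0,-3],[0,0,-5],[5,0,-15],[10,0,-25],[20,0,-35],[30,0,-35],[20,0,-25],[10,0,-10]]' --fingers '[-1,-1,-1,-1,-1,-1,-1,-1]'

```text
t: 31.32
ee_pos: [447.6, -27.2, 262.5]
ee_rot: [-0.0, 0.119, 0.993, 0.002]
wrist_force: [-0.0, 0.3, -0.1]
finger_gap: -0.001
gripper_force: 0.0
```

Run:
```python
from h import *
import cv2
im=r.read_camera("scene")[:,:,::-1].copy();sd=r.read_camera("side")[:,:,::-1].copy()
def lid(th,s,y,n):
    a=np.radians(80)-th; return [90-s*np.cos(a)+n*np.sin(a),y,105+s*np.sin(a)+n*np.cos(a)]
pts=world(BN,[lid(1.396,185,120,5),lid(1.396,185,-120,5),lid(1.396,205,45,5),lid(1.396,205,-45,5)],0)
for n,i in (("scene",im),("side",sd)):
    for u,v in proj(n,pts): cv2.circle(i,(int(u),int(v)),2,(255,0,255),1)
cv2.imwrite("pics/fin.png",np.hstack([cv2.resize(sd[150:300,205:355],(400,400)),cv2.resize(im[150:360,230:440],(400,400))]))
```

```text
(no output)
```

View pics/fin.png

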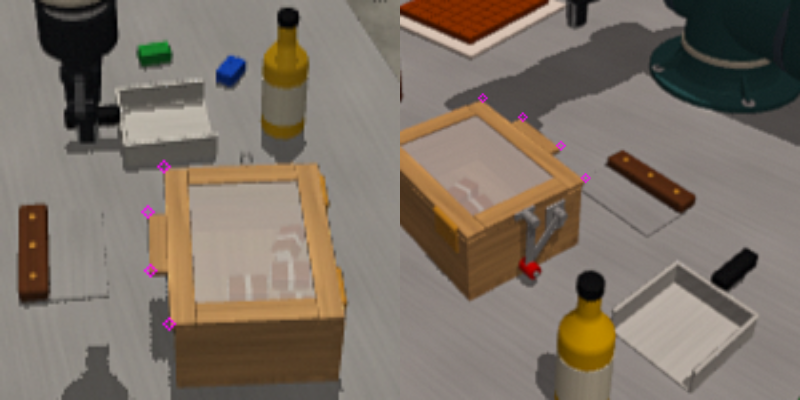

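The last picture shows the lid flat on the bin at its predicted corners, the stay folded with the knee at (530,268), and the caramels inside. The tray is flat and the bystanders are undisturbed, so I'm handing in.

```bash
python3 -c "
from plant import r
print(r.finish_job())"
```

```text
the job is handed in; nothing more can be done
None
```

The job is handed in at about 31 s: all five caramels are in the bin, the empty tray is flat on the table, the knee is broken and the lid fully shut, with the cutter, bottle and jar untouched.

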